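Start up the circulating bath

ROBOT

A 6-joint arm with a two-finger parallel gripper is mounted at the origin on the work surface. World frame = base frame: x ahead of the robot, y to its left, z up, the work surface at z = 0. Lengths are in m, angles in degrees, forces in N, time in s.
With the tool pointing down it reaches from about 0.35 to 0.875 m from the base axis. Payload 4.2 kg.
Tool frame: the origin (TCP) lies between the finger pads; the fingertips stand 25 mm ahead of it and the grasp point (between the pads) lies 6 mm ahead of it (r.tips_ahead is the distance from the TCP to the fingertips, in m); z points along the fingers, y is the direction in which the jaws open and shut (so a half turn about z gives the same grasp; the last joint's range is limited). The gripper opens to 87 mm and grips with 3 to 60 N. Pads are 19 mm wide; open, the fingers measure 117 mm over their backs; the gripper's body (75 mm by 190 mm) begins 51 mm behind the grasp point.
Start: joints at [-50.329, 22.042, 0.453, 0, -68.411, -14.817], TCP at [0.263, -0.567, 0.248] pointing down, gripper open.
Joint ranges: [-179.83, 179.83], [-69.29, 118.12], [-61.27, 80.66], [-181.25, 117.63], [-171.15, -9.14], [-177.46, 177.46]. Speed limits (degrees/s): [159.86, 159.86, 180, 180, 180, 180].

INTERFACE

Orientations are given as a 3x3 rotation matrix whose columns are the frame's x, y, z axes.
In Python, from station import r, vision, finish_job gives the robot as it stands.
- The arm moves only by the shell command python3 -m jog 'ROWS'. ROWS is a JSON object of lists of equal length, an entry for each row: "rot": the turn, a rotation vector about the world's x, y, z in degrees, a list of three; "delta_pos": the shift along the world's x, y, z in mm, a list of three; "grip": the opening in per cent of the stroke, from 0 (shut) to 100 (fully open). A call has 1 to 10 rows; each row shifts and turns the commanded pose from where the row before left it; what a row does not reach is not made up. A row lasts 1/12 s, in which the tool goes at most 41.7 mm and 7.16 degrees, less where a joint would pass 70% of its speed; a pose out of reach is approached as far as the arm can. A call with a gripper value outside its range is refused whole. The fingers move at their own pace and stop on an object; the grip force is fixed at half the most. Time passes only in rows, so rows that do not move let the fingers close. It gives the time, the measured TCP pose, the force and the opening at its end, in the units of the state.
- r.sense(): the state, without advancing time (a new reading comes with each control period).
- vision.capture(name): name is "scene" or "side" or "wrist"; returns a dict with "frame" (480x640x3 uint8, red, green, blue), "K" (3x3 intrinsics, pixels), "xyz" and "orientation" of the camera in the world. Camera axes: x right, y up, looking along -z (the intrinsics and any distortion apply to the point x, -y, -z); pixel columns grow to the right and rows downward; lengths in m; the calibration is good to about 2 mm. A picture is of the moment at which its call begins. There is no depth.
- finish_job(): hands the job in, once; it reports no verdict.
The state is a dict: "time_s": time; "joints": joint angles; "joint_velocities": joint speeds; "effort": joint torques, N m; "tcp_pos": TCP position; "ee_rot": TCP orientation; "wrist_force": force on the tool from outside, world axes, zero at the start; "moment": the same for the moment, N m; "gripper_width": opening from 0.0 (shut) to 1.0 (fully open).
Only numpy, scipy, OpenCV 4.12 (cv2) and the standard library are available. Lean on these libraries where they do the work, as an engineer would, in place of code of your own. Each camera call takes 0.05 s, during which the arm holds its last target. There are 200 camera calls.

TASK

Start the thermostatic bath in its proper order: press the mains rocker on, then the circulation pump rocker, and only then the heater rocker, pushing each one's upper end down until it has clicked fully over and stays there. Leave the refrigeration rocker off. Do not lift or shift the lid on the tank, nor the timer, the bottle and the tip box standing round the bath.

Things in the scene. Friction and masses are not known exactly. Their poses are not given: they have to be found in the camera images.
- bath: Laboratory circulating bath, fixed: white housing 360 mm deep (x), 280 mm wide (y), flat deck 164 mm high, black side trims. Origin: centre of its underside; +x to its back (away from the robot), +y to its left as the robot sees it, +z up. The control panel is the slope at its front (-x): it rises 20 degrees (0.349 rad) from the 120 mm high front edge at x = -180 mm to the deck at x = -58 mm.
- row_mid (a point): Point on the panel surface in the middle of the row of four black rockers (40 mm up the slope from the front edge, bath y = 0; axes as the bath). From left: mains (the one wide rocker), refrigeration, circulation pump, heater (alike, narrow), 56 mm apart. Each is 30 mm long up the slope, hinged across its middle, in a bezel 1.5 mm high. Display and keys further up are flat and unused.
- mains_upper (a point): Mains rocker, leftmost, 26 mm wide: point on its centre line, on the upper half's surface, 10 mm up-slope of the hinge line, 5 mm short of its upper end. Off (as at the start) it is 8.8 mm above the panel and the upper end 10.4 mm; on, 5 and 4 mm. The axes turn with the rocker; when off: x up the slope, y left along the row, z out of the panel.
- cooling_upper (a point): Refrigeration rocker, 2nd from left, 15 mm wide: point on its centre line, on the upper half's surface, 10 mm up-slope of the hinge line, 5 mm short of its upper end. Off (as at the start) it is 8.8 mm above the panel and the upper end 10.4 mm; on, 5 and 4 mm. The axes turn with the rocker; when off: x up the slope, y left along the row, z out of the panel.
- pump_upper (a point): Circulation pump rocker, 3rd from left, 15 mm wide: point on its centre line, on the upper half's surface, 10 mm up-slope of the hinge line, 5 mm short of its upper end. Off (as at the start) it is 8.8 mm above the panel and the upper end 10.4 mm; on, 5 and 4 mm. The axes turn with the rocker; when off: x up the slope, y left along the row, z out of the panel.
- heater_upper (a point): Heater rocker, rightmost, 15 mm wide: point on its centre line, on the upper half's surface, 10 mm up-slope of the hinge line, 5 mm short of its upper end. Off (as at the start) it is 8.8 mm above the panel and the upper end 10.4 mm; on, 5 and 4 mm. The axes turn with the rocker; when off: x up the slope, y left along the row, z out of the panel.
- mains (a joint): Mains rocker. Its joint reads 0 when off (upper end raised) and 0.42 rad when on (upper end down, lower end raised). Snap action: it takes 3 to 5 N on the upper half, gives way past its middle (0.21 rad) and then goes over and stays by itself; short of the middle it springs back.
- cooling (a joint): Refrigeration rocker. Its joint reads 0 when off (upper end raised) and 0.42 rad when on (upper end down, lower end raised). Same snap action.
- pump (a joint): Circulation pump rocker. Its joint reads 0 when off (upper end raised) and 0.42 rad when on (upper end down, lower end raised). Same snap action.
- heater (a joint): Heater rocker. Its joint reads 0 when off (upper end raised) and 0.42 rad when on (upper end down, lower end raised). Same snap action.
- lid: Loose stainless tank lid, 200 x 240 mm, 10 mm thick, lying on the deck behind the panel, with a black knob 32 mm across whose top is 34 mm above the deck. Origin: centre of its underside. To be left lying.
- timer: Loose white bench timer, 62 mm wide and 76 mm high, leaning back on its stand in front of the bath. Origin: on the bench below its middle. To be left standing.
- bottle: Loose reagent bottle, 70 mm diameter, 140 mm high with its white cap, standing beside the bath. Origin: centre of its underside. To be left standing.
- tip_box: Loose pipette tip box, 85 x 122 mm and 66 mm high, grey with a clear cover, standing beside the bath. Origin: centre of its underside. To be left standing.
Mind the look-alikes: they are no part of the job. There is more than one size of the timer; the one meant has the size given above. What is shaped like the tip_box but purple is not meant.

How it is judged:
By the outcome, as a careful person would: the job done as asked, in the order asked, and still so for the second after the job is handed in, with the robot touching nothing.
It also fails if it takes over 38 s, if anything falls off the work surface, if the arm or the gripper's body presses on something with over 40 N, if the wrist force passes 120 N, or if a joint passes its speed limit or range.

## Working session

There is one attempt and no reset: what is moved stays moved. The work goes in short steps, Python scripts to look and compute and a shell command to move; the robot and the scene stay as the last step left them, time stands still between calls to the robot, and variables do not carry over. Pictures are saved under pics/ and viewed, about 8 in all and at most 12, crops included, and the job is handed in when it is done.

```bash
mkdir -p pics; ls
python3 - <<'E'
from station import r, vision
import cv2, numpy as np, pickle
d={}
for n in ("scene","side"):
    c=vision.capture(n); d[n]=c
    cv2.imwrite(f"pics/{n}0.png",c["frame"][:,:,::-1]); print(n,c["K"].tolist(),np.round(c["xyz"],3),np.round(c["orientation"],3).tolist(),[k for k in c])
pickle.dump(d,open("d0.pkl","wb"))
s=r.sense(); print(s["time_s"],s["tcp_pos"],np.round(s["ee_rot"],3).tolist(),s["gripper_width"])
E
```

```text
pics
scene [[523.8309082751568, 0.0, 319.1713598145702], [0.0, 523.8309082751568, 247.7291857883696], [0.0, 0.0, 1.0]] [0.947 0.635 1.121] [[-0.805, -0.492, 0.332], [0.594, -0.664, 0.455], [-0.004, 0.563, 0.827]] ['frame', 'K', 'xyz', 'orientation']
side [[550.8596378168638, 0.0, 325.4332181245362], [0.0, 550.8596378168638, 231.9193665780959], [0.0, 0.0, 1.0]] [-0.25   0.964  0.917] [[-0.759, 0.356, -0.545], [-0.65, -0.438, 0.621], [-0.018, 0.826, 0.564]] ['frame', 'K', 'xyz', 'orientation']
0.1 [ 0.26251447 -0.5666534   0.24657841] [[-0.907, -0.42, -0.001], [-0.42, 0.907, 0.002], [0.0, 0.002, -1.0]] 1.001928052843679
```

View pics/scene0.png

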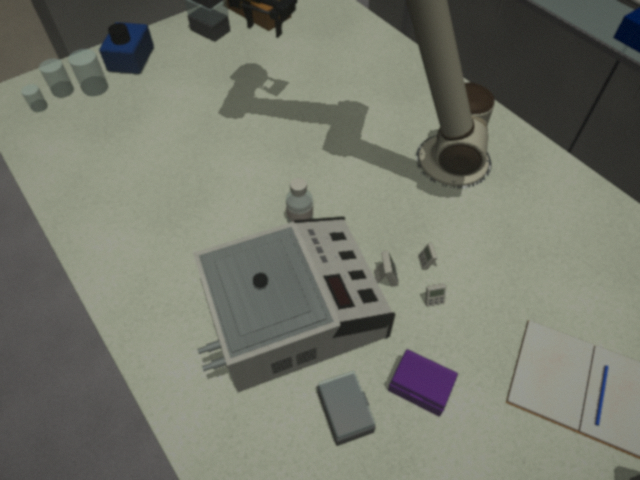

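View pics/side0.png

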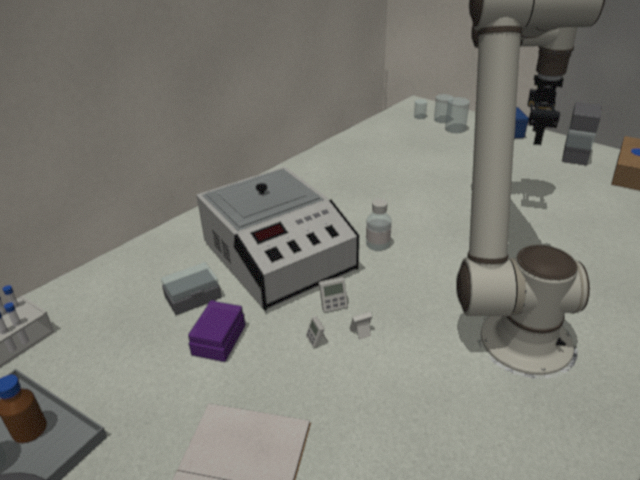

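The scene view shows the bath with rockers near (338,237), (347,255), (358,275) and (368,296). In the side view they are at (332,231), (313,239), (294,246) and (274,255). The mains rocker is at the purple-box end. Next I'll enlarge both crops.

Run:
```python
import cv2,numpy as np
a=cv2.imread("pics/scene0.png")[205:345,290:450]; b=cv2.imread("pics/side0.png")[185:345,220:380]
A=cv2.resize(a,None,fx=2.5*1,fy=2.5,interpolation=cv2.INTER_CUBIC);B=cv2.resize(b,None,fx=2.5,fy=2.5,interpolation=cv2.INTER_CUBIC)
o=np.zeros((400,800,3),np.uint8);o[:350,:400]=A;o[:,400:]=B
cv2.imwrite("pics/crop1.png",o)
```

```text
(no output)
```

View pics/crop1.png

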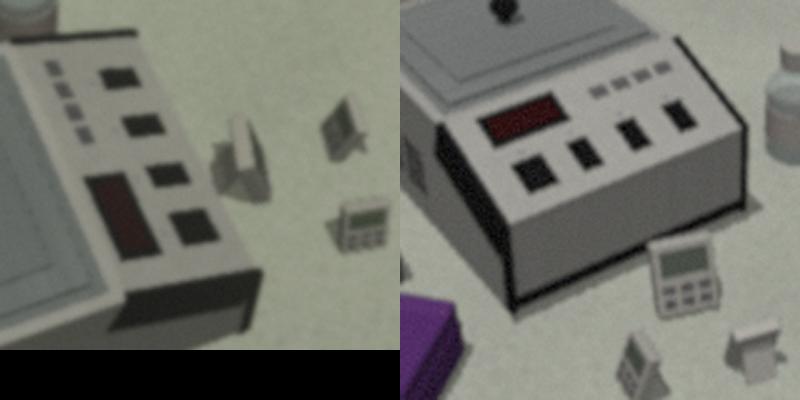

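```bash
cat > h.py <<'E'
import numpy as np
from scipy.optimize import least_squares
from scipy.spatial.transform import Rotation as R
t=np.radians(20)
def panel(s,y,h): return np.array([-.18+s*np.cos(t)-h*np.sin(t), y, .12+s*np.sin(t)+h*np.cos(t)])
def proj(c,P):
    q=np.asarray(c["orientation"]).T@(P-np.asarray(c["xyz"])); q=q*[1,-1,-1]; k=c["K"]@q; return k[:2]/k[2]
def world(p,P): return R.from_euler("z",p[3]).apply(P)+p[:3]
Y=dict(mains=.084,cooling=.028,pump=-.028,heater=-.084)
E
python3 - <<'E'
from h import *; import pickle
d=pickle.load(open("d0.pkl","rb"))
M={n:panel(.04,y,.005) for n,y in Y.items()}
M.update(FL=np.array([-.18,.14,.12]),FR=np.array([-.18,-.14,.12]),BL=np.array([-.18,.14,0]),BR=np.array([-.18,-.14,0]))
obs={"scene":dict(heater=(338,236.2),pump=(347.6,255),cooling=(357.2,275),mains=(367.6,295.4),FL=(394.8,313),FR=(344.4,218.2)),
"side":dict(mains=(273.6,254.2),cooling=(294,246.2),pump=(313.2,238.6),heater=(332,231.4),FL=(264.8,273.8),FR=(358,235.8),BL=(265.2,308.2),BR=(357.2,267.8))}
f=lambda p:np.concatenate([proj(d[v],world(p,M[k]))-o for v in obs for k,o in obs[v].items()])
s=least_squares(f,[.6,0,0,0],loss="soft_l1"); p=s.x
print("pose",p[:3],np.degrees(p[3]));print(np.round(f(p).reshape(-1,2),1).tolist())
np.save("pose.npy",p)
for n in Y: print(n,world(p,panel(.05,Y[n],.0088)).round(4),world(p,panel(.05,Y[n],.005)).round(4))
def tri(a,b):
    g=lambda X:np.r_[proj(d["scene"],X)-a,proj(d["side"],X)-b]; q=least_squares(g,[.6,0,.1]); return q.x.round(3),np.abs(q.fun).max().round(1)
for k in Y: print(k,tri(obs["scene"][k],obs["side"][k]))
print("knob",tri((260,280),(262,187)),"bottlecap",tri((299,187),(379,206)),"timer top",tri((290+240/2.5,205+118/2.5),(220+282/2.5,185+237/2.5)))
E
```

```text
pose [ 0.65712498  0.13472569 -0.00239889] -14.982226799841971
[[-0.0, -0.8], [-0.1, -0.8], [0.4, -1.1], [0.5, -0.7], [-1.1, 1.9], [-1.8, -0.3], [0.2, -0.2], [-0.2, -0.2], [-0.1, -0.4], [-0.4, -0.7], [-3.7, 2.6], [-0.1, 0.1], [0.1, 6.7], [-0.0, 5.1]]
mains [0.5474 0.251  0.143 ] [0.5487 0.2507 0.1394]
cooling [0.533  0.1969 0.143 ] [0.5342 0.1966 0.1394]
pump [0.5185 0.1428 0.143 ] [0.5197 0.1425 0.1394]
heater [0.504  0.0887 0.143 ] [0.5053 0.0884 0.1394]
mains (array([0.541, 0.253, 0.135]), np.float64(0.1))
cooling (array([0.526, 0.199, 0.134]), np.float64(0.4))
pump (array([0.511, 0.145, 0.134]), np.float64(0.3))
heater (array([0.496, 0.09 , 0.133]), np.float64(0.2))
knob (array([0.719, 0.114, 0.192]), np.float64(0.5)) bottlecap (array([ 0.48 , -0.089,  0.129]), np.float64(0.2)) timer top (array([0.414, 0.176, 0.081]), np.float64(3.4))
```

The fit puts the bath at (0.657, 0.135), yaw −15°. The triangulated rocker heights of 0.133–0.135 agree with the model (0.136), so I'm moving to a viewing pose normal to the panel, jaws shut.

```bash
python3 -m jog '{"delta_pos":[[10,37,6],[11,38,6],[11,38,6],[11,38,6],[11,38,6],[11,38,0],[11,38,0],[11,38,0],[11,38,0],[11,38,0]],"rot":[[0,0,-6.6],[0,0,-6.6],[0,0,-6.6],[0,0,-6.6],[0,0,-6.6],[0,0,-6.6],[0,0,0],[0,0,0],[0,0,0],[0,0,0]],"grip":[0,0,0,0,0,0,0,0,0,0]}'
python3 -m jog '{"delta_pos":[[11,38,0],[11,38,0],[11,38,0],[11,38,0],[11,38,0],[11,38,0],[11,38,0],[11,38,0],[11,36,0],[8,30,0]],"rot":[[-1.7,-6.4,0],[-1.7,-6.4,0],[-1.8,-6.5,0],[0,0,0],[0,0,0],[0,0,0],[0,0,0],[0,0,0],[0,0,0],[0,0,0]],"grip":[0,0,0,0,0,0,0,0,0,0]}'
python3 - <<'E'
from station import r, vision
import cv2, numpy as np, pickle
s=r.sense(); print(s["time_s"],s["tcp_pos"],np.round(s["ee_rot"],3).tolist(),s["gripper_width"],s["wrist_force"],s["joints"])
c=vision.capture("wrist"); pickle.dump(c,open("w1.pkl","wb")); cv2.imwrite("pics/w1.png",c["frame"][:,:,::-1])
from h import *
p=np.load("pose.npy")
for n in Y: print(n,proj(c,world(p,panel(.04,Y[n],.005))).round(0))
E
```

```text
time_s: 0.93
tcp_pos: [0.37, -0.1924, 0.277]
ee_rot: [[-0.972, 0.237, 0.0], [0.237, 0.972, 0.0], [0.0, 0.0, -1.0]]
wrist_force: [1.5, -0.0, 0.4]
gripper_width: 0.324
time_s: 1.77
tcp_pos: [0.4741, 0.164, 0.2768]
ee_rot: [[-0.926, 0.239, 0.292], [0.224, 0.971, -0.086], [-0.304, -0.014, -0.953]]
wrist_force: [0.7, -0.9, 0.1]
gripper_width: 0.002
1.7667 [0.47411334 0.16402383 0.27680566] [[-0.926, 0.239, 0.292], [0.224, 0.971, -0.086], [-0.304, -0.014, -0.953]] 0.0015301574182745835 [ 0.66383    -0.91245872  0.1426649 ] [  45.81616522    2.30683485  -30.24802861   20.34807594  -50.7992581
 -161.57114504]
mains [466. 234.]
cooling [391. 232.]
pump [316. 230.]
heater [240. 229.]
```

View pics/w1.png

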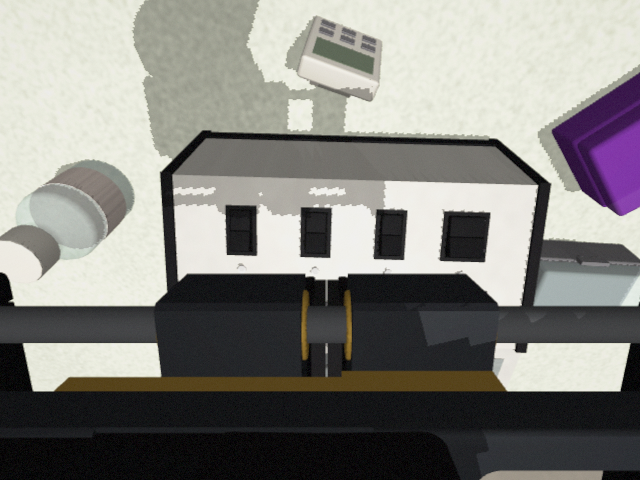

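The wrist view shows the rockers at heater (241,231), pump (316,232), cooling (391,234) and mains (466,237). That is within about 2–3 px (~2 mm) of the prediction, slightly up-slope. Jaws are shut. Next I'll work out the approach targets.

```bash
python3 -m jog '{"delta_pos":[[0,0,0],[0,0,0]],"rot":[[0,0,0],[0,0,0]],"grip":[0,0]}'
cat > tgt.py <<'E'
import sys
from h import *
from station import r
p=np.load("pose.npy"); s=r.sense(); n=R.from_euler("z",p[3]).apply([-np.sin(t),0,np.cos(t)])
z=-n; y=np.array([-np.sin(p[3]),np.cos(p[3]),0]); G=np.c_[np.cross(y,z),y,z]
print("t",s["time_s"],"F",np.round(s["wrist_force"],1),"j6",s["joints"][5].round(1),"n",n.round(3))
print("rot err",np.degrees(R.from_matrix(G@np.array(s["ee_rot"]).T).as_rotvec()).round(1))
tip=s["tcp_pos"]+np.array(s["ee_rot"])[:,2]*r.tips_ahead
q=R.from_euler("z",-p[3]).apply(tip-p[:3]); e=q-[-.18,0,.12]
print("tip s,y,h mm",(1e3*np.array([e[0]*np.cos(t)+e[2]*np.sin(t),e[1],-e[0]*np.sin(t)+e[2]*np.cos(t)])).round(1))
for k in ("mains","pump","heater"):
  for h in (.03,.0045): print(k,h,"delta TCP",(1e3*(world(p,panel(.0575,Y[k],h))+n*r.tips_ahead-s["tcp_pos"])).round(1))
E
python3 tgt.py
```

```text
time_s: 1.98
tcp_pos: [0.4735, 0.1615, 0.2762]
ee_rot: [[-0.926, 0.241, 0.29], [0.225, 0.97, -0.087], [-0.303, -0.016, -0.953]]
wrist_force: [-0.2, -0.1, -0.3]
gripper_width: 0.007
t 1.9833 F [-0.2 -0.1 -0.3] j6 -161.4 n [-0.33   0.088  0.94 ]
rot err [ 0.3 -2.5 -1. ]
tip s,y,h mm [ 49.1 -21.8 125.6]
mains 0.03 delta TCP [ 65.5  91.8 -87.3]
mains 0.0045 delta TCP [  73.9   89.5 -111.2]
pump 0.03 delta TCP [ 36.6 -16.4 -87.3]
pump 0.0045 delta TCP [  45.   -18.7 -111.2]
heater 0.03 delta TCP [ 22.1 -70.5 -87.3]
heater 0.0045 delta TCP [  30.5  -72.8 -111.2]
```

```bash
python3 -m jog '{"delta_pos":[[16,23,-22],[16,23,-22],[16,23,-22],[17,23,-21],[0,0,0],[0,0,0]],"rot":[[0.3,-2.5,-1],[0,0,0],[0,0,0],[0,0,0],[0,0,0],[0,0,0]],"grip":[0,0,0,0,0,0]}'
python3 tgt.py | head -6
python3 - <<'E'
from station import vision
import cv2,numpy as np
o=np.zeros((500,800,3),np.uint8)
for i,(n,(u,v)) in enumerate({"side":(200,150),"scene":(290,200)}.items()):
    f=vision.capture(n)["frame"][v:v+160,u:u+130,::-1]; o[:,i*400:i*400+400]=cv2.resize(f,(406,500),interpolation=cv2.INTER_CUBIC)[:,:400]
cv2.imwrite("pics/m1.png",o)
E
```

```text
time_s: 2.48
tcp_pos: [0.5387, 0.252, 0.188]
ee_rot: [[-0.908, 0.26, 0.328], [0.243, 0.966, -0.091], [-0.341, -0.003, -0.94]]
wrist_force: [0.3, -0.0, 0.3]
gripper_width: 0.004
t 2.4833 F [ 0.3 -0.   0.3] j6 -174.7 n [-0.33   0.088  0.94 ]
rot err [ 0.1 -0.1  0.1]
tip s,y,h mm [57.1 82.6 29.1]
mains 0.03 delta TCP [0.3 1.3 1. ]
mains 0.0045 delta TCP [  8.7  -1.  -23. ]
pump 0.03 delta TCP [ -28.6 -106.9    1. ]
```

View pics/m1.png

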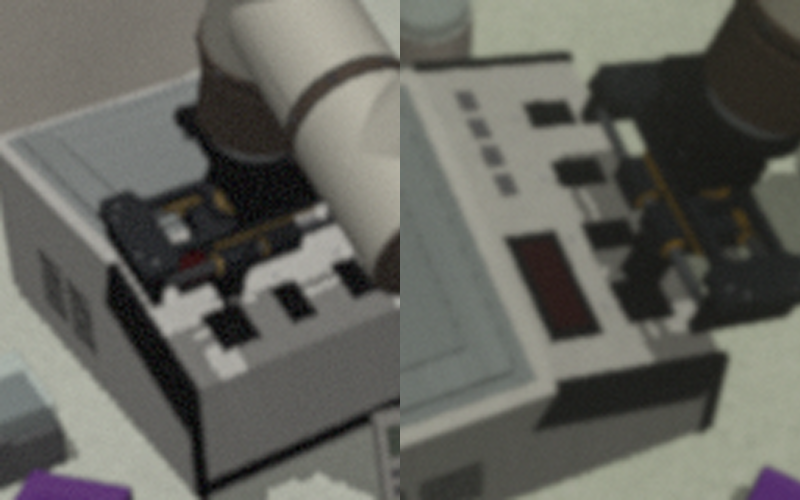

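The side and scene crops show the fingertips over the upper part of the mains rocker, with the gripper clear of the lid. Joint 6 is near its limit, so I'll yaw 6° about the tool axis and go down to just above contact.

```bash
python3 -m jog '{"delta_pos":[[0,1,0],[0,0,0],[5.6,-1.5,-16],[0,0,0],[0,0,0]],"rot":[[-2,0.5,5.6],[0,0,0],[0,0,0],[0,0,0],[0,0,0]],"grip":[0,0,0,0,0]}'
python3 tgt.py | head -5
python3 -m jog '{"delta_pos":[[0.7,-0.2,-1.9],[0.7,-0.2,-1.9],[0,0,0]],"rot":[[0,0,0],[0,0,0],[0,0,0]],"grip":[0,0,0]}'
python3 tgt.py | head -5
```

```text
time_s: 3.0
tcp_pos: [0.5441, 0.2517, 0.1747]
ee_rot: [[-0.929, 0.165, 0.332], [0.144, 0.986, -0.088], [-0.342, -0.034, -0.939]]
wrist_force: [0.7, 0.1, -0.1]
gripper_width: 0.008
t 3.0 F [ 0.7  0.1 -0.1] j6 -170.2 n [-0.33   0.088  0.94 ]
rot err [ 1.9 -0.4 -5.5]
tip s,y,h mm [57.6 83.8 14.8]
mains 0.03 delta TCP [-5.1  1.6 14.3]
mains 0.0045 delta TCP [ 3.3 -0.7 -9.7]
time_s: 3.25
tcp_pos: [0.5465, 0.2527, 0.1717]
ee_rot: [[-0.928, 0.163, 0.334], [0.142, 0.986, -0.087], [-0.343, -0.033, -0.939]]
wrist_force: [0.1, -2.2, 3.8]
gripper_width: 0.006
t 3.25 F [ 0.1 -2.2  3.8] j6 -170.5 n [-0.33   0.088  0.94 ]
rot err [ 1.9 -0.3 -5.6]
tip s,y,h mm [58.6 85.4 11.2]
mains 0.03 delta TCP [-7.5  0.6 17.3]
mains 0.0045 delta TCP [ 0.9 -1.6 -6.7]
```

Contact began at about the expected height (11.2 against 10.4 mm), so I'm pressing on.

```bash
python3 -m jog '{"delta_pos":[[0.5,-0.2,-1.5],[0.5,-0.2,-1.5],[0,0,0]],"rot":[[0,0,0],[0,0,0],[0,0,0]],"grip":[0,0,0]}' | grep force
python3 tgt.py | grep tip
python3 -m jog '{"delta_pos":[[0.5,-0.2,-1.2],[0.5,-0.2,-1.2],[0,0,0]],"rot":[[0,0,0],[0,0,0],[0,0,0]],"grip":[0,0,0]}' | grep force
python3 tgt.py | grep tip
```

```text
wrist_force: [-1.2, 0.6, 4.3]
tip s,y,h mm [57.9 85.4  7.3]
wrist_force: [-13.4, 0.6, 16.7]
tip s,y,h mm [58.1 85.4  6.8]
```

There is a firm stop at about 20 N, which fits the rocker bottoming out in the on position. I'll back off and look.

```bash
python3 -m jog '{"delta_pos":[[-3,1,9],[-12,3,34],[-9,-20,12],[-9,-20,12],[0,0,0],[0,0,0]],"rot":[[0,0,0],[0,0,0],[0,0,0],[0,0,0],[0,0,0],[0,0,0]],"grip":[0,0,0,0,0,0]}'
python3 tgt.py
python3 - <<'E'
from station import vision
import cv2,numpy as np
o=np.zeros((500,800,3),np.uint8)
f=vision.capture("side")["frame"][200:300,240:400,::-1]; w=vision.capture("wrist")["frame"][:,:,::-1]
o[:250,:400]=cv2.resize(f,(400,250),interpolation=cv2.INTER_CUBIC); o[:300,400:]=cv2.resize(w,(400,300))
f=vision.capture("scene")["frame"][205:305,290:450,::-1]; o[250:,:400]=cv2.resize(f,(400,250),interpolation=cv2.INTER_CUBIC)
cv2.imwrite("pics/m2.png",o)
E
```

```text
time_s: 4.25
tcp_pos: [0.5145, 0.2153, 0.2323]
ee_rot: [[-0.929, 0.163, 0.332], [0.142, 0.986, -0.086], [-0.342, -0.033, -0.939]]
wrist_force: [0.1, 0.7, 0.8]
gripper_width: 0.002
t 4.25 F [0.1 0.7 0.8] j6 -164.5 n [-0.33   0.088  0.94 ]
rot err [ 1.8 -0.4 -5.6]
tip s,y,h mm [59.3 41.  75.5]
mains 0.03 delta TCP [ 24.5  38.  -43.3]
mains 0.0045 delta TCP [ 32.9  35.8 -67.3]
pump 0.03 delta TCP [ -4.4 -70.2 -43.3]
pump 0.0045 delta TCP [  4.  -72.4 -67.3]
heater 0.03 delta TCP [ -18.9 -124.3  -43.3]
heater 0.0045 delta TCP [ -10.5 -126.5  -67.3]
```

View pics/m2.png

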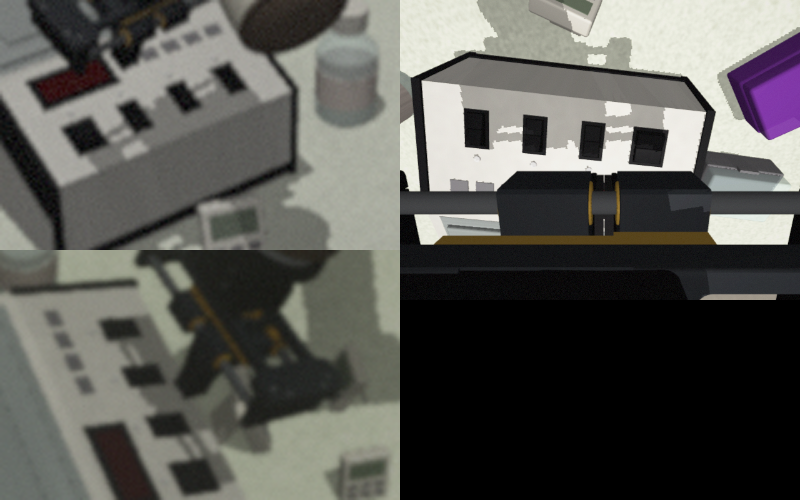

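The overview is too coarse to tell the mains state. I'll take a brightened, enlarged wrist crop and put it next to the first wrist picture.

```bash
cat > wc.py <<'E'
import sys,cv2,numpy as np,pickle
from station import vision
c=vision.capture("wrist"); pickle.dump(c,open("w2.pkl","wb"))
a=pickle.load(open("w1.pkl","rb"))["frame"][195:275,220:500,::-1]; b=c["frame"][:,:,::-1]
v,u=int(sys.argv[1]),int(sys.argv[2]); b=b[v:v+115,u:u+280]
g=lambda i:(255*(np.clip(cv2.resize(i,None,fx=2.85,fy=2.85,interpolation=cv2.INTER_CUBIC)/255,0,1))**.4).astype(np.uint8)
cv2.imwrite(sys.argv[3],np.vstack([g(a),g(b)]))
E
python3 wc.py 160 180 pics/w2.png
```

```text
(no output)
```

View pics/w2.png

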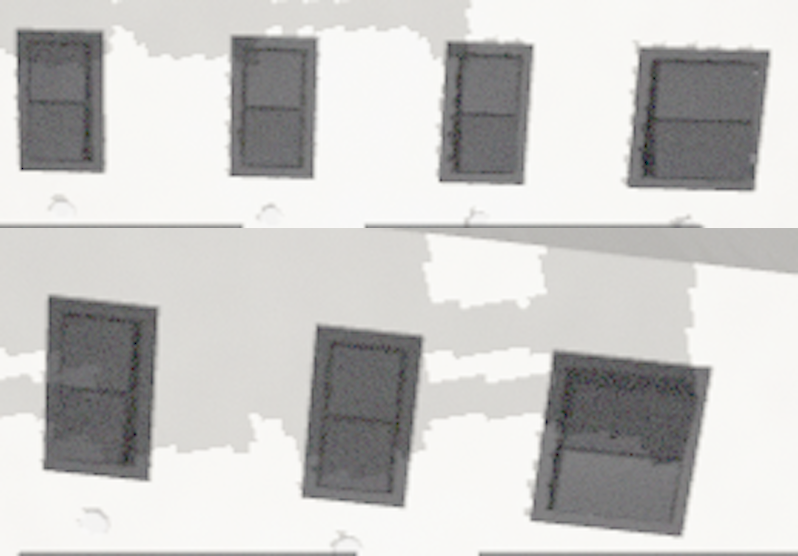

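In the crop the mains rocker (right) has flipped: its upper half is now flat and bright, and its lower end is raised and in shade. The pump and refrigeration rockers are unchanged. Next is the pump.

```bash
python3 -m jog '{"delta_pos":[[-1,-35,0],[-3,-35,0],[0,0,-22],[0,0,-21],[0,0,0],[0,0,0]],"rot":[[0,0,0],[0,0,0],[0,0,0],[0,0,0],[0,0,0],[0,0,0]],"grip":[0,0,0,0,0,0]}' | grep force
python3 tgt.py
```

```text
wrist_force: [0.8, -0.4, 0.5]
t 4.95 F [ 0.8 -0.4  0.5] j6 -164.0 n [-0.33   0.088  0.94 ]
rot err [ 2.1 -0.6 -5.6]
tip s,y,h mm [ 57.6 -27.8  28.5]
mains 0.03 delta TCP [ 28.3 108.1   1.4]
mains 0.0045 delta TCP [ 36.8 105.8 -22.6]
pump 0.03 delta TCP [-0.6 -0.1  1.4]
pump 0.0045 delta TCP [  7.8  -2.4 -22.6]
heater 0.03 delta TCP [-15.1 -54.2   1.4]
heater 0.0045 delta TCP [ -6.7 -56.5 -22.6]
```

```bash
python3 -m jog '{"delta_pos":[[5,-1.4,-14],[0,0,0],[0.7,-0.2,-1.9],[0.7,-0.2,-1.9],[0,0,0]],"rot":[[0,0,0],[0,0,0],[0,0,0],[0,0,0],[0,0,0]],"grip":[0,0,0,0,0]}' | grep force
python3 tgt.py | grep tip
python3 -m jog '{"delta_pos":[[0.5,-0.2,-1.5],[0.5,-0.2,-1.5],[0,0,0]],"rot":[[0,0,0],[0,0,0],[0,0,0]],"grip":[0,0,0]}' | grep force
python3 tgt.py | grep tip
```

```text
wrist_force: [-1.1, -0.4, 2.8]
tip s,y,h mm [ 59.4 -26.3  11.7]
wrist_force: [0.7, 0.2, 1.9]
tip s,y,h mm [ 58.2 -27.3   7.5]
```

```bash
python3 -m jog '{"delta_pos":[[0.3,-0.1,-1],[0.3,-0.1,-1],[0,0,0]],"rot":[[0,0,0],[0,0,0],[0,0,0]],"grip":[0,0,0]}' | grep force
python3 tgt.py | grep tip
```

```text
wrist_force: [-10.4, 2.1, 14.3]
tip s,y,h mm [ 58.4 -27.3   6.9]
```

The pump hit the same firm stop. I'll retract and verify it before the heater.

```bash
python3 -m jog '{"delta_pos":[[-3,1,9],[-12,3,34],[-9,-20,12],[-9,-20,12],[0,0,0],[0,0,0]],"rot":[[0,0,0],[0,0,0],[0,0,0],[0,0,0],[0,0,0],[0,0,0]],"grip":[0,0,0,0,0,0]}'|grep force
python3 tgt.py | egrep "^t|tip|heater"; python3 wc.py 160 220 pics/w3.png
```

```text
wrist_force: [0.1, 0.5, -0.1]
t 6.3667 F [ 0.1  0.5 -0.1] j6 -156.9 n [-0.33   0.088  0.94 ]
tip s,y,h mm [ 59.8 -71.2  76.6]
heater 0.03 delta TCP [ 10.  -15.8 -44.5]
heater 0.0045 delta TCP [ 18.5 -18.1 -68.5]
```

View pics/w3.png

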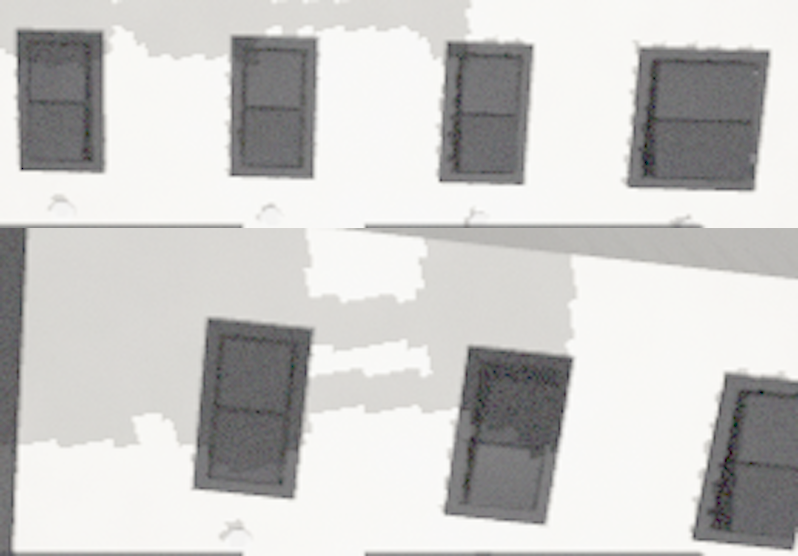

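The pump (centre) now has its lower end raised and upper half down. The heater (left) and refrigeration (right) are still off. Next is the heater.

```bash
python3 -m jog '{"delta_pos":[[5,-8,-22],[5,-8,-22],[0,0,0],[5,-1.4,-14],[0,0,0],[0,0,0]],"rot":[[0,0,0],[0,0,0],[0,0,0],[0,0,0],[0,0,0],[0,0,0]],"grip":[0,0,0,0,0,0]}' | grep force
python3 tgt.py | egrep "tip|heater"
```

```text
wrist_force: [-0.2, 0.2, 0.3]
tip s,y,h mm [ 57.8 -83.7  14.7]
heater 0.03 delta TCP [-5.4  1.1 14.3]
heater 0.0045 delta TCP [ 3.  -1.2 -9.6]
```

```bash
python3 -m jog '{"delta_pos":[[0.7,-0.2,-1.9],[0.7,-0.2,-1.9],[0,0,0],[0.5,-0.2,-1.5],[0.5,-0.2,-1.5],[0,0,0]],"rot":[[0,0,0],[0,0,0],[0,0,0],[0,0,0],[0,0,0],[0,0,0]],"grip":[0,0,0,0,0,0]}' | grep force
python3 tgt.py | grep tip
python3 -m jog '{"delta_pos":[[0.3,-0.1,-1],[0.3,-0.1,-1],[0,0,0]],"rot":[[0,0,0],[0,0,0],[0,0,0]],"grip":[0,0,0]}' | grep force
python3 tgt.py | grep tip
```

```text
wrist_force: [-0.0, 1.1, 1.5]
tip s,y,h mm [ 57.6 -84.1   7.6]
wrist_force: [-12.0, 3.9, 14.4]
tip s,y,h mm [ 57.9 -84.    7. ]
```

The heater gave the same force pattern. I'll retract to the first viewing pose for a final check.

```bash
python3 -m jog '{"delta_pos":[[-3,1,9],[-12,3,34],[-13,3,34],[-11,3,34],[4,30,0],[4,30,0],[0,0,0],[0,0,0]],"rot":[[0,0,0],[0,0,0],[0,0,0],[0,0,0],[0,0,0],[0,0,0],[0,0,0],[0,0,0]],"grip":[0,0,0,0,0,0,0,0]}'|grep force
python3 tgt.py | egrep "^t|tip"; python3 wc.py 175 210 pics/w4.png
python3 - <<'E'
from station import vision
import cv2
cv2.imwrite("pics/scene9.png",vision.capture("scene")["frame"][150:450,150:550,::-1])
E
```

```text
wrist_force: [0.1, -1.3, -0.2]
t 8.3333 F [ 0.1 -1.3 -0.2] j6 -159.9 n [-0.33   0.088  0.94 ]
tip s,y,h mm [ 49.9 -23.5 126. ]
```

View pics/w4.png

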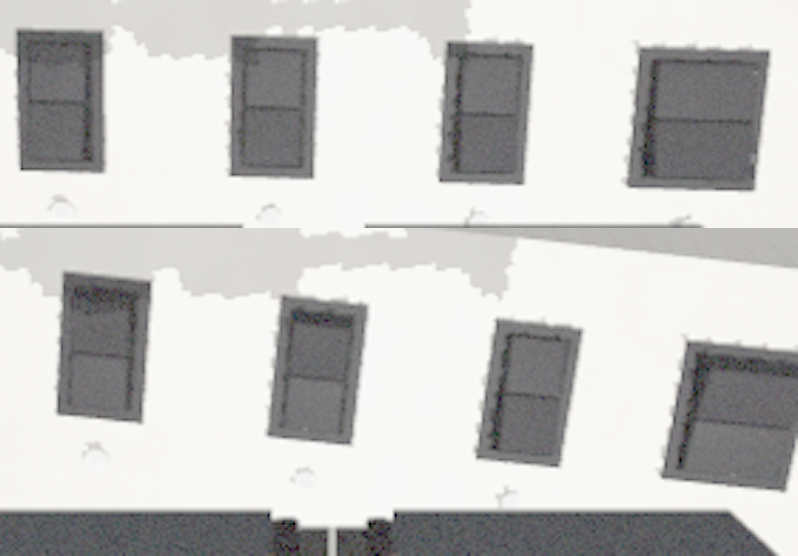

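View pics/scene9.png

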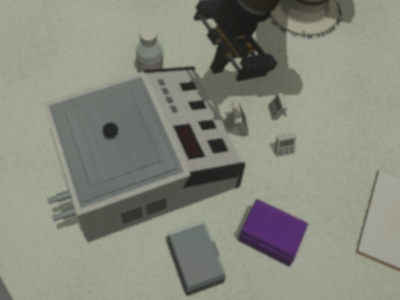

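Heater, pump and mains all show the raised lower end with a dark gap at the lower end of the bezel. Refrigeration looks as it did at the start. In the scene view the lid knob is at the same pixel as before (260,280), and the timer, bottle and tip box are where they were. I'm handing in.

```bash
python3 -c "
from station import finish_job; print(finish_job())"
```

```text
the job is handed in; nothing more can be done
None
```

I pressed the mains, then the circulation pump, then the heater rocker fully over with the closed fingertips, and handed the job in at about 8.5 s. Refrigeration was left off.

- **Presses:** each press followed the same pattern. There was a light force of about 2–4 N, it gave way, and then there was a firm stop of about 15–20 N. I checked mains and pump with the wrist camera before going on to the next rocker.
- **Final wrist view:** mains, pump and heater have their upper ends down, and refrigeration looks as it did at the start.
- **Final scene view:** by eye, the lid, timer, bottle and tip box are where they were. The arm stood clear, with the fingertips about 126 mm off the panel and only about 1 N on the wrist.
- **Disagreements:**
  - The bottom corners of the bath's front face were 5–7 px off in the pose fit, and one upper corner about 4 px. I relied on the rockers instead, which fitted to about 1 px in the fit and 2–3 px in the wrist view.
  - The heights I measured at contact ran about 1 mm above the nominal ones.
  - Joint 6 came within 3 degrees of its limit over the mains rocker, so I turned the tool 6 degrees before pressing.

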